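Gauge the height of the spacer block

TASK

Check the height of the thick wooden spacer block on the candy bench: pick up the bridge gauge by its head and lower it gently astride the block, so that both legs stand on the bench and the sprung foot rests on top of the block and reads its height. Leave the gauge standing there, and leave the block, the thin strip, the cup and the bowl where they are.

Things in the scene. Friction and masses are not known exactly. Their poses are not given: they have to be found in the camera images.
- gauge: Loose bridge gauge, 0.6 kg. Origin: midway between the legs' undersides, z up. Two aluminium legs 60 (x) by 12 (y), 80 mm high, at y = +-55 mm: the opening, 98 mm wide (y), 80 mm high, runs through along x. Crossbar 60 x 122 mm, z = 80 to 92 mm. On it, central, a black square grip head 32 x 32 mm, z = 92 to 155 mm, sides along x and y: grasp it from above on either pair of sides.
- gauge_foot (a joint): Reading of the gauge in m: height of the foot's underside above the undersides of the legs. 0 when the gauge stands on the bare bench, -0.006 when it hangs in the air, at most 0.06; a light spring (1 to 3 N) presses the foot down.
- foot_pad (a point): Centre of the underside of the gauge's sprung foot, a steel disc 36 mm in diameter and 8 mm thick on the gauge's own z axis, between the legs.
- block: Loose thick spacer block of pale wood, 120 mm (x) by 50 mm (y), 40 mm high, 0.18 kg. Origin: centre of its underside, z up.
- strip: Loose thin flat strip of the same pale wood, 160 mm (x) by 30 mm (y), 14 mm high; not the part to gauge. Origin: centre of its underside.
- cup: Loose porcelain cup, 80 mm wide, 75 mm high, beyond the work. Origin: centre of its underside.
- bowl: Loose glass bowl, 130 mm wide, 55 mm high, beyond the work. Origin: centre of its underside.
- tray: Red candy tray with a flat lid and a small lock knob on top, 136 mm (x) by 186 mm (y), 44 mm high and about 80 mm with the knob; fixed, beyond the work. Origin: centre of its underside.

How it is judged:
By the outcome, as a careful person would: the job done as asked, in the order asked, and still so for the second after the job is handed in, with the robot touching nothing.
It also fails if it takes over 40 s, if anything falls off the work surface, if the arm or the gripper's body presses on something with over 40 N, if the wrist force passes 120 N, or if a joint passes its speed limit or range.

ROBOT

A 6-joint arm with a two-finger parallel gripper is mounted at the origin on the work surface. World frame = base frame: x ahead of the robot, y to its left, z up, the work surface at z = 0. Lengths are in mm, angles in degrees, forces in N, time in s.
With the tool pointing down it reaches from about 350 to 850 mm from the base axis. Payload 8.1 kg.
Tool frame: the origin (TCP) lies on the centre line of the jaws, within the pads' length; the fingertips stand 14 mm ahead of it and the grasp point (between the pads) lies 5 mm behind it; z points along the fingers, y is the line along which they close (so a half turn about z gives the same grasp; the last joint's range is limited). The gripper opens to 85 mm and grips with 20 to 120 N. Pads are 22 mm wide; open, the fingers measure 114 mm over their backs; the gripper's body (76 mm by 85 mm) begins 54 mm behind the grasp point. The pads swing forward as they close: fully open they stand 13 mm farther back than shut.
Start: joints at [-71.299, 7.471, 85.268, -0, 87.261, -4.893], TCP at [240.176, -549.837, 245.292] pointing down, gripper open.
Joint ranges: [-169.43, 169.43], [-51.17, 129.36], [1.28, 143.12], [-76.62, 256.62], [0, 156.53], [-152.29, 152.29]. Speed limits (degrees/s): [136.94, 136.94, 159.86, 180, 180, 180].

INTERFACE

Orientations are given as [roll, pitch, yaw] about the fixed x, y, z axes, in that order (R = Rz(yaw) Ry(pitch) Rx(roll)).
In Python, from bench import sense, snapshot, camera_info, hand_in gives the robot as it stands. The module is installed in compiled form; this text tells all that it offers.
- The arm moves only by the tool apply_moves, never from a script. Its argument "deltas" is a list of rows, each a list of 7 numbers: the shift along the tool's x, y, z scaled (see below), then the turn, a rotation vector about the tool's x, y, z scaled (see below), then the opening, from 0 (shut) to 1 (fully open). In form: [[dx, dy, dz, ax, ay, az, claw], ...]. A call has 1 to 8 rows; each row shifts and turns the commanded pose from where the row before left it, along the tool's axes as they then stand; what a row does not reach is not made up. The controller multiplies each number of a shift by 0.03 m and each number of a turn by 0.08 rad. A row lasts 1/8 s, in which the tool goes at most 62.5 mm and 10.7 degrees, less where a joint would pass 70% of its speed; a pose out of reach is approached as far as the arm can. A call with a number of a shift or a turn outside -1 to 1 is refused whole. A call with a gripper value outside its range is refused whole. The fingers move at their own pace and stop on an object; "grip_force" is the grip in N (left out, the last holds). Time passes only in rows, so rows that do not move let the fingers close. It gives the time, the measured TCP pose, the force, the opening and the grip force at its end, in the units of the state.
- sense(): the state, without advancing time (a new reading comes with each control period).
- snapshot(name): name is "scene" or "top" or "wrist"; returns the picture (420x560x3 uint8, red, green, blue); there is no depth.
- camera_info(name): a dict with "vertical_fov" (degrees; the focal length in pixels is half the picture's height over the tangent of half this angle, whatever the lens; pixels are square), "cx", "cy" (the principal point, pixels), "origin" and "rotation" of the camera in the world; the wrist camera has in their place "tool_from_camera" (4x4, takes a point from camera to tool coordinates, whose origin is the TCP and whose axes are the flange's). Camera axes: x right, y up, looking along -z (the intrinsics and any distortion apply to the point x, -y, -z); pixel columns grow to the right and rows downward; lengths in mm; the calibration is good to about 2 mm. A picture is of the moment at which its call begins: read the wrist's pose just before it. camera_info takes no time and is no camera call.
- hand_in(): hands the job in; it is judged then, once.
The state is a dict: "time": time; "joint_pos": joint angles; "qd": joint speeds; "joint_efforts": joint torques, N m; "tool_pos": TCP position; "tcp_rot": TCP orientation; "ft_force": force on the tool from outside, world axes, zero at the start; "wrist_torque": the same for the moment, N m; "finger_gap": finger opening in mm; "grip_force": force on a finger pad.
Only numpy, scipy, OpenCV 4.12 (cv2) and the standard library are available. Lean on these libraries where they do the work, as an engineer would, in place of code of your own. Each camera call takes 0.05 s, during which the arm holds its last target. There are 200 camera calls.

## Working session

There is one attempt and no reset: what is moved stays moved. The work goes in short steps, Python scripts to look and compute and a tool call to move; the robot and the scene stay as the last step left them, time stands still between calls to the robot, and variables do not carry over. Pictures are saved under pics/ and viewed, at most 10 in all, crops included, and the job is handed in when it is done.

Besides the shell and the picture viewer there is one more tool, called by a JSON object that holds its "method" and its "body", one argument or row to a line. apply_moves: Moves the arm, as the interface text tells. Its arguments: {"type":"object","properties":{"deltas":{"type":"array"},"grip_force":{"type":"number"}},"required":["deltas"]}

```bash
mkdir -p pics; python3 - <<'E'
from bench import *
import cv2
for n in("scene","top"):
    i=camera_info(n);print(n,i)
    cv2.imwrite(f"pics/{n}0.png",snapshot(n)[:,:,::-1])
print(camera_info("wrist"));s=sense();print(s)
E
```

```text
scene {'vertical_fov': 51.351621377846335, 'cx': 271.86950057789136, 'cy': 214.25620334111298, 'origin': array([1207.80067715,  389.03834378,  783.79389579]), 'rotation': array([ 43.57676316,  -0.90221401, 124.64994281])}
top {'vertical_fov': 53.71485421998829, 'cx': 286.4818424106546, 'cy': 209.95619863751162, 'origin': array([474.40910022,  25.45762499, 888.37626894]), 'rotation': array([ 11.32427831,  -1.49866134, -90.65956813])}
{'vertical_fov': 67.68104636125065, 'cx': 278.80256757706115, 'cy': 213.10003776045198, 'tool_from_camera': array([[ 1.17562316e-03,  9.48228651e-01,  3.17586276e-01,
         8.22402385e+01],
       [ 9.99999028e-01, -1.35278827e-03,  3.37327484e-04,
        -4.05657762e-01],
       [ 7.49490573e-04,  3.17585570e-01, -9.48229320e-01,
        -1.27752275e+02],
       [ 0.00000000e+00,  0.00000000e+00,  0.00000000e+00,
         1.00000000e+00]])}
{'time': 0.1, 'joint_pos': array([-7.12987458e+01,  7.51177651e+00,  8.53240554e+01,  3.09828912e-04,
        8.72620513e+01, -4.89344874e+00]), 'qd': array([-0.02827915, -0.0685236 , -0.17070014, -0.00584264, -0.05950592,
        0.053313  ]), 'joint_efforts': array([ 1.17552798e-03, -5.70952070e+01, -5.01943016e+01, -2.92427139e-04,
        8.04346637e-03, -7.32440617e-05]), 'tool_pos': array([ 240.02204226, -549.37379468,  244.32920427]), 'tcp_rot': array([-1.79902500e+02, -8.65804476e-03,  2.35946805e+01]), 'ft_force': array([0.56493015, 0.05012427, 0.45126355]), 'wrist_torque': array([-0.00014687, -0.00625749,  0.01770224]), 'grip_force': 0.0, 'finger_gap': 85.41545189754459}
```

View pics/top0.png

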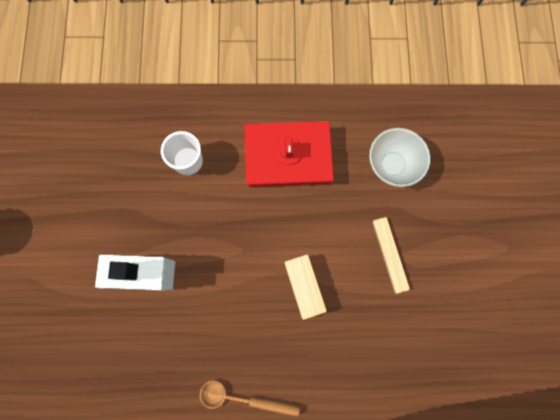

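View pics/scene0.png

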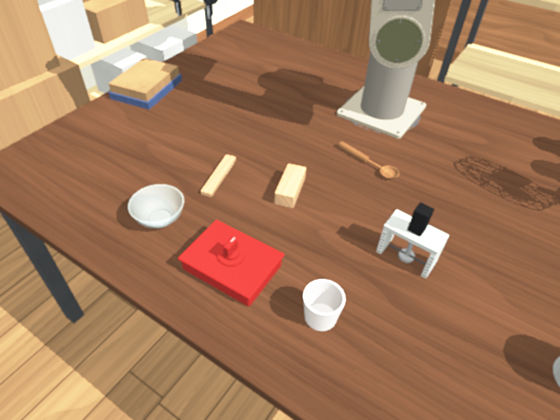

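The top view shows the gauge around (135,272) with its black head at (123,271). The block is at (305,287), the strip at (391,255), and the tray, cup and bowl lie beyond.

```bash
cat > h.py <<'E'
import numpy as np, cv2
from bench import *
from scipy.spatial.transform import Rotation as R
def cam(name, s=None):
    i=camera_info(name); f=210/np.tan(np.radians(i["vertical_fov"]/2))
    if name!="wrist": return f,i["cx"],i["cy"],R.from_euler("xyz",i["rotation"],degrees=True).as_matrix(),np.array(i["origin"])
    T=np.array(i["tool_from_camera"]); Rt=R.from_euler("xyz",s["tcp_rot"],degrees=True).as_matrix()
    return f,i["cx"],i["cy"],Rt@T[:3,:3],s["tool_pos"]+Rt@T[:3,3]
def cast(c,px,z):
    f,cx,cy,M,o=c; px=np.atleast_2d(px).astype(float)
    d=np.c_[(px[:,0]-cx)/f,-(px[:,1]-cy)/f,-np.ones(len(px))]@M.T
    return o+d*((z-o[2])/d[:,2])[:,None]
def proj(c,P):
    f,cx,cy,M,o=c; q=(np.atleast_2d(P)-o)@M
    return np.c_[cx+f*q[:,0]/-q[:,2],cy-f*q[:,1]/-q[:,2]]
def blobs(mask,amin):
    cs,_=cv2.findContours(mask.astype(np.uint8),cv2.RETR_EXTERNAL,cv2.CHAIN_APPROX_NONE)
    return [c for c in cs if cv2.contourArea(c)>amin]
def rect(c,ct,z):
    "min-area rectangle, in the world, of a contour cast on height z"
    P=cast(c,ct.reshape(-1,2),z)[:,:2].astype(np.float32)
    r=cv2.minAreaRect(P);b=cv2.boxPoints(r);e=b[1]-b[0];g=b[2]-b[1]
    l=e if np.hypot(*e)>np.hypot(*g) else g
    return np.round(r[0],1),np.round(sorted(r[1]),1),round(float(np.degrees(np.arctan2(l[1],l[0])))%180,1)
E
python3 - <<'E'
from h import *
im=cv2.imread("pics/top0.png");c=cam("top");hsv=cv2.cvtColor(im,cv2.COLOR_BGR2HSV)
roi=np.zeros(im.shape[:2],bool);roi[200:340,60:440]=1
pale=(hsv[...,2]>170)&(hsv[...,1]>50)&(hsv[...,1]<160)&(hsv[...,0]<35)&roi
for ct in blobs(pale,200): print("pale",[rect(c,ct,z) for z in(14,40)],cv2.boundingRect(ct))
blk=(im.max(2)<30)&roi; blk[:,:90]=0;blk[:,150:]=0
for ct in blobs(blk,50): print("black",[rect(c,ct,z) for z in(92,155)],cv2.boundingRect(ct))
wh=(hsv[...,2]>140)&(hsv[...,1]<60)&roi|blk
for ct in blobs(wh,100): print("white",rect(c,ct,92),cv2.boundingRect(ct))
E
python3 -c "
import cv2
im=cv2.imread('pics/top0.png')
a=cv2.resize(im[235:310,80:200],None,fx=5,fy=5);b=cv2.resize(im[245:330,270:350],None,fx=4.41,fy=4.41)
import numpy as np
b=b[:375,:200*1]if 0 else b
cv2.imwrite('pics/c1.png',cv2.resize(np.hstack([a,b[:375]]),None,fx=.82,fy=.82))"
```

```text
pale [(array([488. , -35.2]), array([ 53.7, 125.6]), 17.0), (array([487.6, -33.4]), array([ 52.1, 121.9]), 17.0)] (284, 254, 42, 66)
pale [(array([ 552. , -218.4]), array([ 33.4, 161.6]), 14.7), (array([ 549.7, -211.2]), array([ 32.4, 156.8]), 14.7)] (373, 217, 37, 77)
black [(array([518.1, 297.7]), array([19.8, 26.3]), 177.9), (array([514.7, 276.1]), array([18.2, 24.2]), 177.9)] (125, 264, 12, 15)
white (array([486.5, -26.4]), array([ 12.9, 104.4]), 15.1) (294, 259, 16, 56)
white (array([516.7, 297.2]), array([ 63.8, 130.2]), 87.3) (95, 254, 72, 37)
```

View pics/c1.png

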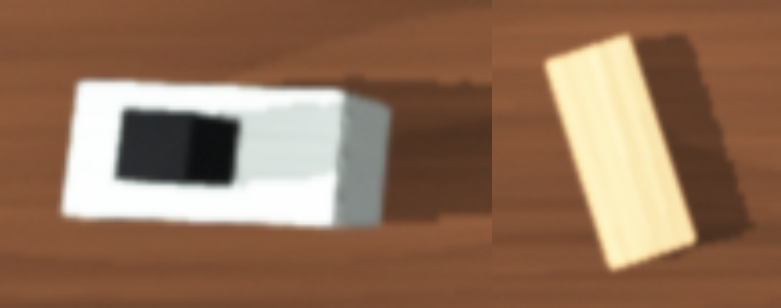

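The crop shows the crossbar top with corners at about (99,254), (163,257), (161,290) and (95,287). The head top spans about (108-126, 262-280), and the block's top face is clean.

```bash
python3 - <<'E'
from h import *
c=cam("top")
P=cast(c,[[99,254.5],[163,257],[161.2,290.4],[95.4,287.2]],92)[:,:2]
print(P.round(1),P.mean(0).round(1)); e=[P[1]-P[0],P[2]-P[3],P[2]-P[1],P[3]-P[0]]
print([(np.hypot(*v).round(1),np.degrees(np.arctan2(v[1],v[0])).round(1)) for v in e])
Q=cast(c,np.array([[123,108],[190,113],[186,183],[116,178]])/4.1+[80,235],155)[:,:2]
print("head",Q.mean(0).round(1),[np.hypot(*(Q[(i+1)%4]-Q[i])).round(1) for i in range(4)])
s=sense()
# plan: to gauge, tool yaw 87
M=R.from_euler("xyz",s["tcp_rot"],degrees=True).as_matrix()
print("tool-axis delta",(M.T@(np.r_[P.mean(0),300]-s["tool_pos"])).round(1))
E
```

```text
[[549.8 359.3]
 [544.  238.6]
 [481.6 239.1]
 [488.9 361.3]] [516.1 299.6]
[(np.float64(120.8), np.float64(-92.8)), (np.float64(122.4), np.float64(-93.4)), (np.float64(62.3), np.float64(179.6)), (np.float64(61.0), np.float64(178.1))]
head [515.9 299. ] [np.float64(28.4), np.float64(29.3), np.float64(29.4), np.float64(29.4)]
tool-axis delta [ 592.8 -667.6  -54.4]
```

{"method": "apply_moves", "body": {
  "deltas": [
    [1,-0.7,-0.2,0,0,0,1],
    [1,-0.7,-0.2,0,0,0,1],
    [1,-0.7,-0.2,0,0,0,1],
    [1,-0.7,-0.2,0,0,0,1],
    [1,-0.7,-0.2,0,0,0,1],
    [1,-0.7,-0.2,0,0,0,1],
    [1,-0.7,-0.2,0,0,0,1],
    [1,-0.7,-0.2,0,0,0,1]
  ]
}}

```text
time: 1.1
tool_pos: [393.2, -298.6, 293.0]
tcp_rot: [-180.0, 0.0, 23.6]
ft_force: [-0.1, -0.4, 0.2]
finger_gap: 85.3
grip_force: 0.0
```

{"method": "apply_moves", "body": {
  "deltas": [
    [0.7,-1,0,0,0,0,1],
    [0.7,-1,0,0,0,0,1],
    [0.7,-1,0,0,0,0,1],
    [0.7,-1,0,0,0,0,1],
    [0.7,-1,0,0,0,0,1],
    [0.7,-1,0,0,0,0,1],
    [0.7,-1,0,0,0,0,1],
    [0.7,-1,0,0,0,0,1]
  ]
}}

```text
time: 2.1
tool_pos: [450.6, -11.4, 292.9]
tcp_rot: [-180.0, 0.0, 23.6]
ft_force: [0.7, 0.4, 0.3]
finger_gap: 85.2
grip_force: 0.0
```

{"method": "apply_moves", "body": {
  "deltas": [
    [0.76,-1,0,0,0,0,1],
    [0.76,-1,0,0,0,0,1],
    [0.76,-1,0,0,0,0,1],
    [0.76,-1,0,0,0,0,1],
    [0.76,-1,0,0,0,0,1],
    [0.76,-1,0,0,0,0,1],
    [0.76,-1,0,0,0,0,1],
    [0.76,-1,0,0,0,0,1]
  ]
}}

```text
time: 3.1
tool_pos: [521.8, 281.5, 292.7]
tcp_rot: [180.0, 0.0, 23.6]
ft_force: [0.4, -0.0, 0.2]
finger_gap: 85.5
grip_force: 0.0
```

{"method": "apply_moves", "body": {
  "deltas": [
    [0,0,0,0,0,-1,1],
    [0,0,0,0,0,-1,1],
    [0,0,0,0,0,-1,1],
    [0,0,0,0,0,-1,1],
    [0,0,0,0,0,-1,1],
    [0,0,0,0,0,-1,1],
    [0,0,0,0,0,-1,1]
  ]
}}

```text
time: 3.98
tool_pos: [521.6, 280.2, 292.6]
tcp_rot: [-180.0, 0.1, 55.8]
ft_force: [0.6, 0.3, 0.5]
finger_gap: 85.1
grip_force: 0.0
```

{"method": "apply_moves", "body": {
  "deltas": [
    [0,0,0,0,0,-1,1],
    [0,0,0,0,0,-1,1],
    [0,0,0,0,0,-1,1],
    [0,0,0,0,0,-1,1],
    [0,0,0,0,0,-1,1],
    [0,0,0,0,0,-1,1],
    [0,0,0,0,0,-0.9,1],
    [0,0,0,0,0,0,1]
  ]
}}

```text
time: 4.97
tool_pos: [521.6, 280.2, 292.8]
tcp_rot: [-179.9, 0.0, 87.3]
ft_force: [0.1, -0.3, 0.4]
finger_gap: 85.5
grip_force: 0.0
```

```bash
python3 - <<'E'
from h import *
s=sense();im=snapshot("wrist")[:,:,::-1].copy();cv2.imwrite("pics/w1.png",im)
print(s["tool_pos"],s["tcp_rot"],s["joint_pos"])
c=cam("wrist",s)
print(proj(c,[[516,299,155],[516,299,92],[487,-33,40]]).round())
E
```

```text
[521.62885984 280.21309677 292.75527108] [-1.79948841e+02  2.37374527e-02  8.72811216e+01] [2.32831062e+01 5.44472313e+00 8.25274662e+01 1.09402882e-03
 9.20841975e+01 2.60020345e+01]
[[271. 186.]
 [273. 172.]
 [266. 378.]]
```

View pics/w1.png

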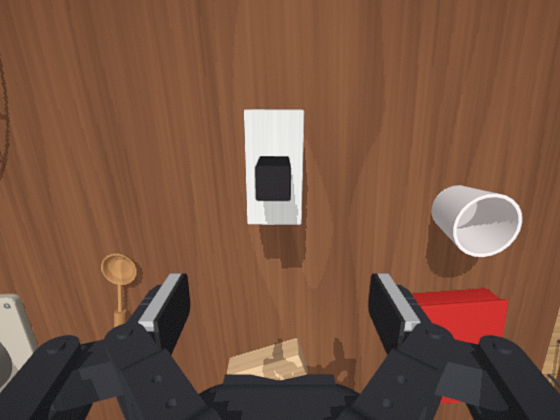

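The wrist view shows the head's top face centred at (273,186), within 2 mm of the prediction at (271,186). The gauge sits square with the tool, so I go down for the grasp.

{"method": "apply_moves", "body": {
  "deltas": [
    [0.63,-0.16,0,0,0,0,1],
    [0,0,0.8,0,0,0,1],
    [0,0,0.8,0,0,0,1],
    [0,0,0.8,0,0,0,1],
    [0,0,0.8,0,0,0,1],
    [0,0,0.8,0,0,0,1],
    [0,0,0.8,0,0,0,1],
    [0,0,0.75,0,0,0,1]
  ]
}}

```text
time: 6.02
tool_pos: [517.4, 300.5, 125.8]
tcp_rot: [-180.0, -0.0, 87.3]
ft_force: [-0.3, -0.2, 0.1]
finger_gap: 85.4
grip_force: 0.0
```

{"method": "apply_moves", "body": {
  "deltas": [
    [0,0,0,0,0,0,0],
    [0,0,0,0,0,0,0],
    [0,0,0,0,0,0,0],
    [0,0,0,0,0,0,0],
    [0,0,0,0,0,0,0],
    [0,0,0,0,0,0,0]
  ],
  "grip_force": 50
}}

```text
time: 6.78
tool_pos: [518.4, 300.1, 128.4]
tcp_rot: [179.9, -0.1, 87.3]
ft_force: [-2.7, 0.6, 5.4]
finger_gap: 31.7
grip_force: 50.9
```

{"method": "apply_moves", "body": {
  "deltas": [
    [0,0,-0.2,0,0,0,0],
    [0,0,-0.5,0,0,0,0],
    [0,0,-0.6,0,0,0,0],
    [0,0,-0.6,0,0,0,0],
    [0,0,-0.4,0,0,0,0],
    [0,0,0,0,0,0,0]
  ]
}}

```text
time: 7.52
tool_pos: [518.8, 299.8, 197.6]
tcp_rot: [179.9, -0.1, 87.3]
ft_force: [-0.6, -0.4, -5.4]
finger_gap: 31.6
grip_force: 50.6
```

{"method": "apply_moves", "body": {
  "deltas": [
    [-0.4,-0.04,0,0,0,0,0],
    [-0.8,-0.04,0,0,0,0,0],
    [-0.8,-0.04,0,0,0,0,0],
    [-0.8,-0.04,0,0,0,0,0],
    [-0.8,-0.04,0,0,0,0,0],
    [-0.8,-0.04,0,0,0,0,0],
    [-0.8,-0.04,0,0,0,0,0],
    [-0.8,-0.04,0,0,0,0,0]
  ]
}}

```text
time: 8.52
tool_pos: [498.8, 118.5, 194.6]
tcp_rot: [-179.9, 0.0, 87.3]
ft_force: [0.1, 0.1, -5.4]
finger_gap: 30.9
grip_force: 50.6
```

{"method": "apply_moves", "body": {
  "deltas": [
    [-0.8,-0.04,0,0,0,-0.6,0],
    [0,0,0,0,0,-0.8,0],
    [0,0,0,0,0,-0.8,0],
    [0,0,0,0,0,-0.8,0],
    [0,0,0,0,0,-0.8,0],
    [0,0,0,0,0,-0.5,0],
    [0,0,0,0,0,0,0]
  ]
}}

```text
time: 9.4
tool_pos: [496.7, 95.5, 194.8]
tcp_rot: [-179.9, -0.0, 107.0]
ft_force: [-0.5, -0.1, -5.5]
finger_gap: 31.7
grip_force: 50.8
```

```bash
python3 - <<'E'
from h import *
s=sense();print(s["tool_pos"],s["tcp_rot"],s["ft_force"],s["finger_gap"])
cv2.imwrite("pics/t2.png",snapshot("top")[:,:,::-1]);cv2.imwrite("pics/s2.png",snapshot("scene")[:,:,::-1])
p=s["tool_pos"];M=R.from_euler("xyz",s["tcp_rot"],degrees=True).as_matrix()
print((M.T@(np.array([487.6,-33.4,p[2]])-p)/30).round(3))
E
```

```text
[496.72030286  95.50578865 194.75758641] [-1.79894997e+02 -8.56740300e-03  1.06978475e+02] [-0.49630065 -0.09721245 -5.45044006] 31.721088261557387
[-4.021e+00 -1.545e+00  2.000e-03]
```

View pics/s2.png

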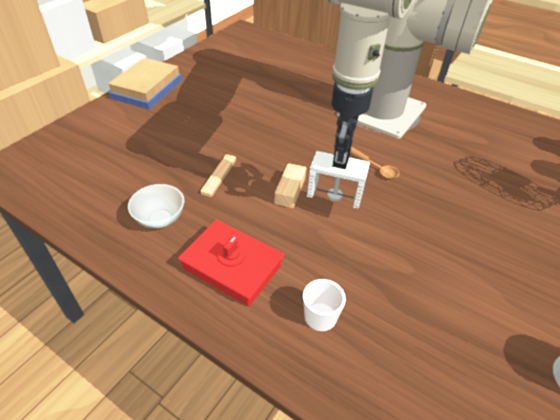

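The scene view shows the gauge level in the gripper, legs at about (315,190) and (360,190). The block at (290,185) has not been touched. I move over it next.

{"method": "apply_moves", "body": {
  "deltas": [
    [-0.4,-0.15,0,0,0,0,0],
    [-0.7,-0.27,0,0,0,0,0],
    [-0.8,-0.31,0,0,0,0,0],
    [-0.8,-0.31,0,0,0,0,0],
    [-0.7,-0.27,0,0,0,0,0],
    [-0.4,-0.15,0,0,0,0,0],
    [-0.22,-0.09,0,0,0,0,0],
    [0,0,0,0,0,0,0]
  ]
}}

```text
time: 10.5
tool_pos: [488.4, -33.0, 195.8]
tcp_rot: [-180.0, -0.0, 107.0]
ft_force: [-0.0, -0.4, -5.1]
finger_gap: 31.6
grip_force: 50.7
```

```bash
python3 - <<'E'
from h import *
s=sense();print(s["tool_pos"],s["tcp_rot"],s["ft_force"],s["finger_gap"])
a=snapshot("top")[:,:,::-1];b=snapshot("scene")[:,:,::-1];cv2.imwrite("pics/t3.png",a);cv2.imwrite("pics/s3.png",b)
cv2.imwrite("pics/c3.png",np.hstack([cv2.resize(a[220:360,240:372],None,fx=3,fy=3),cv2.resize(b[110:250,230:362],None,fx=3,fy=3)]))
E
```

```text
[488.35912906 -32.95554242 195.75777354] [-1.79998124e+02 -1.05768288e-02  1.06981710e+02] [-0.04346357 -0.400067   -5.0796554 ] 31.603913521495816
```

View pics/c3.png

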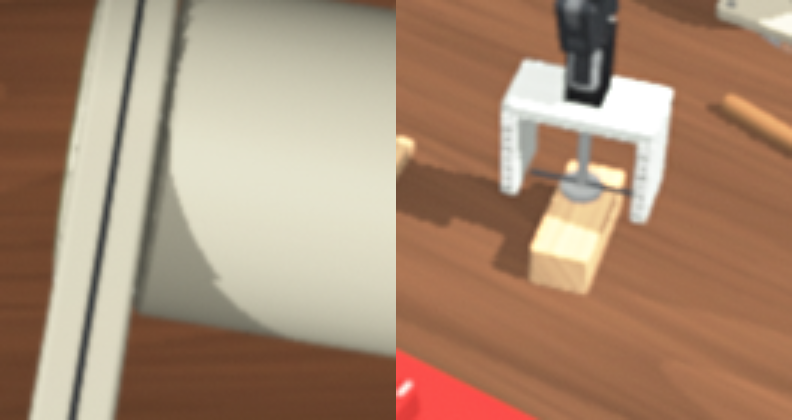

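The scene half of the crop shows the foot over the middle of the block and a leg clear on each side. I lower gently.

{"method": "apply_moves", "body": {
  "deltas": [
    [0,0,0.2,0,0,0,0],
    [0,0,0.35,0,0,0,0],
    [0,0,0.35,0,0,0,0],
    [0,0,0.3,0,0,0,0],
    [0,0,0.3,0,0,0,0],
    [0,0,0.25,0,0,0,0],
    [0,0,0.15,0,0,0,0],
    [0,0,0,0,0,0,0]
  ]
}}

```text
time: 11.6
tool_pos: [488.2, -32.8, 138.5]
tcp_rot: [-180.0, -0.0, 107.0]
ft_force: [-0.6, 0.3, -2.7]
finger_gap: 31.5
grip_force: 51.0
```

{"method": "apply_moves", "body": {
  "deltas": [
    [0,0,0.06,0,0,0,0],
    [0,0,0.06,0,0,0,0],
    [0,0,0,0,0,0,0]
  ]
}}

```text
time: 11.98
tool_pos: [488.4, -32.9, 135.2]
tcp_rot: [180.0, 0.0, 107.0]
ft_force: [0.2, 0.3, -3.6]
finger_gap: 31.3
grip_force: 51.0
```

Foot touching the block (load reduced to about 3 N). Now small steps until the legs take load.

{"method": "apply_moves", "body": {
  "deltas": [
    [0,0,0.06,0,0,0,0],
    [0,0,0.06,0,0,0,0],
    [0,0,0,0,0,0,0]
  ]
}}

```text
time: 12.35
tool_pos: [488.5, -32.9, 131.5]
tcp_rot: [180.0, 0.0, 107.0]
ft_force: [0.3, -1.5, -2.9]
finger_gap: 31.6
grip_force: 51.0
```

{"method": "apply_moves", "body": {
  "deltas": [
    [0,0,0.04,0,0,0,0],
    [0,0,0.03,0,0,0,0],
    [0,0,0,0,0,0,0]
  ]
}}

```text
time: 12.72
tool_pos: [488.5, -32.8, 129.5]
tcp_rot: [180.0, 0.0, 107.0]
ft_force: [0.8, -1.2, -3.8]
finger_gap: 31.5
grip_force: 51.2
```

{"method": "apply_moves", "body": {
  "deltas": [
    [0,0,0.04,0,0,0,0],
    [0,0,0,0,0,0,0]
  ]
}}

```text
time: 12.98
tool_pos: [488.6, -32.9, 128.6]
tcp_rot: [180.0, 0.0, 107.0]
ft_force: [-1.1, -1.9, 0.2]
finger_gap: 31.7
grip_force: 51.5
```

{"method": "apply_moves", "body": {
  "deltas": [
    [0,0,0.04,0,0,0,0],
    [0,0,0,0,0,0,0]
  ]
}}

```text
time: 13.22
tool_pos: [488.8, -33.2, 128.4]
tcp_rot: [180.0, 0.1, 107.0]
ft_force: [-4.1, -3.2, 9.1]
finger_gap: 31.5
grip_force: 52.6
```

The legs are on the bench: z is 128.4, the same as when the gauge stood at the pickup spot. I release and rise.

{"method": "apply_moves", "body": {
  "deltas": [
    [0,0,-0.03,0,0,0,0.5],
    [0,0,0,0,0,0,0.7],
    [0,0,0,0,0,0,1],
    [0,0,0,0,0,0,1],
    [0,0,0,0,0,0,1],
    [0,0,0,0,0,0,1]
  ]
}}

```text
time: 13.98
tool_pos: [488.4, -32.8, 127.9]
tcp_rot: [-180.0, -0.0, 107.0]
ft_force: [-0.2, 0.7, 0.3]
finger_gap: 85.2
grip_force: 0.0
```

{"method": "apply_moves", "body": {
  "deltas": [
    [0,0,-0.3,0,0,0,1],
    [0,0,-0.6,0,0,0,1],
    [0,0,-0.8,0,0,0,1],
    [0,0,-0.8,0,0,0,1],
    [0,0,-0.8,0,0,0,1],
    [0,0,-0.8,0,0,0,1],
    [0,0,-0.5,0,0,0,1],
    [0,0,0,0,0,0,1]
  ]
}}

```text
time: 14.98
tool_pos: [489.2, -32.9, 268.0]
tcp_rot: [179.8, 0.1, 107.0]
ft_force: [0.3, -0.8, -1.1]
finger_gap: 85.7
grip_force: 0.0
```

```bash
python3 - <<'E'
from h import *
s=sense();print(s["tool_pos"],s["tcp_rot"],s["ft_force"],s["finger_gap"])
a=snapshot("wrist")[:,:,::-1];b=snapshot("scene")[:,:,::-1];cv2.imwrite("pics/w4.png",a);cv2.imwrite("pics/s4.png",b)
cv2.imwrite("pics/c4.png",np.hstack([cv2.resize(a,(400,300)),cv2.resize(b[130:250,210:370],(400,300))]))
E
```

```text
[489.24343476 -32.92271534 267.95506992] [1.79829711e+02 8.51517622e-02 1.07018574e+02] [ 0.27710632 -0.81396622 -1.07022551] 85.65714512883918
```

View pics/c4.png

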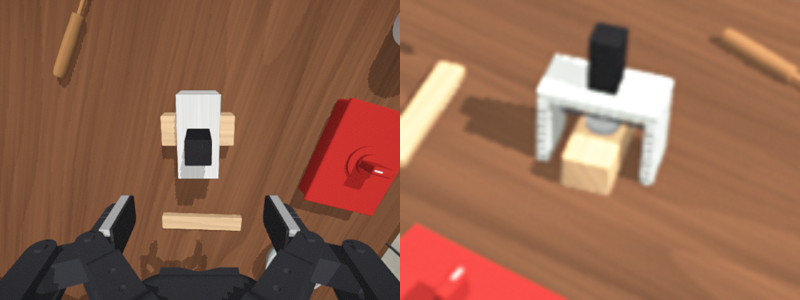

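The gauge stands square astride the block. In the wrist half it is centred at (198,130) with the block showing equally on both sides. The scene half shows both legs down and the foot on the block. Handing in.

```bash
python3 -c "
from bench import *
print(hand_in())"
```

```text
the job is handed in; nothing more can be done
None
```

The bridge gauge stands astride the spacer block with both legs on the bench and its foot on top of the block, released and handed in at about 15 s; the gauge reading itself was not checked, and nothing else appeared to have moved.

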